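Sort the specimen jars, reagent bottles and forceps into their holders

TASK

From the row of loose things along the front edge of the bench, stand the two yellow-capped specimen jars in the tray with two square bays, one in each bay, and the two black-capped reagent bottles in the stand with two round wells, one in each well, and lay the forceps flat and lengthwise in the undivided tray. Never tip a jar or bottle over, and leave the empty glass beaker standing where it is.

Things in the scene. Friction and masses are not known exactly. Their poses are not given: they have to be found in the camera images.
- jar_a: One specimen jar, clear round body with a dark dried specimen inside and a broad flat yellow screw cap; 46 mm across, 52 mm high, 0.11 kg; stands upright in the row along the front edge of the bench. Origin: centre of its underside, z up. Grasp the body or cap from above.
- jar_b: The other specimen jar, clear round body with a dark dried specimen inside and a broad flat yellow screw cap; 46 mm across, 52 mm high, 0.11 kg; stands upright in the row along the front edge of the bench. Origin: centre of its underside, z up. Grasp the body or cap from above.
- bottle_a: One reagent bottle, white round body with a narrow black screw cap; 48 mm across, 98 mm high (straight body up to about 60 mm), 0.14 kg; stands upright in the row along the front edge of the bench. Origin: centre of its underside, z up. Grasp the body or the cap from above.
- bottle_b: The other reagent bottle, white round body with a narrow black screw cap; 48 mm across, 98 mm high (straight body up to about 60 mm), 0.14 kg; stands upright in the row along the front edge of the bench. Origin: centre of its underside, z up. Grasp the body or the cap from above.
- forceps: Steel forceps lying flat in the row along the front edge of the bench (any others farther right are clutter), 131 mm long, 12 to 15 mm wide, 9 mm thick, 0.022 kg. Origin: middle of the underside; y along the length, x across, z up. Grasp across the arms at the middle. They are rigid.
- jar_tray: Jar tray: shallow tray 86 x 166 mm, 16 mm high, walls and floor 4 mm, one dividing wall across its middle making two square bays, each 78 x 77 mm inside. Bay centres at x = 0, y = +40.5 and -40.5 mm; bay floor 4 mm above the bench. Fixed to the bench. Of the same grey plastic as the other two holders. Origin: centre of its underside (on the bench), x across it, y along its length, z up.
- bottle_stand: Bottle stand: slab 96 x 184 mm, 18 mm high, with two round wells 73 mm across and 12 mm deep. Well centres at x = 0, y = +45 and -45 mm; well floor 6 mm above the bench. Fixed to the bench. Of the same grey plastic as the other two holders. Origin: centre of its underside (on the bench), x across it, y along its length, z up.
- tool_tray: Tool tray: shallow tray without any divider, 122 x 170 mm, 12 mm high, walls and floor 4 mm, 114 x 162 mm inside; floor 4 mm above the bench. Fixed to the bench. Of the same grey plastic as the other two holders. Origin: centre of its underside (on the bench), x across it, y along its length, z up.
- beaker: Empty glass beaker, 46 mm across, 58 mm high, loose, standing upright among the things in the front row. It is not to be sorted and must stay where it is. Origin: centre of its underside, z up.
There are look-alikes about, which are no part of the job. Leave any green or pink look-alike of the jar_a alone.

How it is judged:
At the end, for the whole second after the job is handed in: A jar stands upright on the floor of each bay (18 mm of its centre in x and y), a bottle in each well (15 mm), the forceps lie flat on the tool tray's floor inside its walls, within 0.5 rad of its length, the beaker is within 30 mm of its start, all at rest ((((x of jar_a in the frame of jar_tray between -0.018 and 0.018 m and y of jar_a in the frame of jar_tray between 0.0225 and 0.0585 m and z of jar_a in the frame of jar_tray between 0.001 and 0.008 m) and (x of jar_b in the frame of jar_tray between -0.018 and 0.018 m and y of jar_b in the frame of jar_tray between -0.0585 and -0.0225 m and z of jar_b in the frame of jar_tray between 0.001 and 0.008 m)) or ((x of jar_a in the frame of jar_tray between -0.018 and 0.018 m and y of jar_a in the frame of jar_tray between -0.0585 and -0.0225 m and z of jar_a in the frame of jar_tray between 0.001 and 0.008 m) and (x of jar_b in the frame of jar_tray between -0.018 and 0.018 m and y of jar_b in the frame of jar_tray between 0.0225 and 0.0585 m and z of jar_b in the frame of jar_tray between 0.001 and 0.008 m))) and (((x of bottle_a in the frame of bottle_stand between -0.015 and 0.015 m and y of bottle_a in the frame of bottle_stand between 0.03 and 0.06 m and z of bottle_a in the frame of bottle_stand between 0.003 and 0.01 m) and (x of bottle_b in the frame of bottle_stand between -0.015 and 0.015 m and y of bottle_b in the frame of bottle_stand between -0.06 and -0.03 m and z of bottle_b in the frame of bottle_stand between 0.003 and 0.01 m)) or ((x of bottle_a in the frame of bottle_stand between -0.015 and 0.015 m and y of bottle_a in the frame of bottle_stand between -0.06 and -0.03 m and z of bottle_a in the frame of bottle_stand between 0.003 and 0.01 m) and (x of bottle_b in the frame of bottle_stand between -0.015 and 0.015 m and y of bottle_b in the frame of bottle_stand between 0.03 and 0.06 m and z of bottle_b in the frame of bottle_stand between 0.003 and 0.01 m))) and x of forceps in the frame of tool_tray between -0.055 and 0.055 m and y of forceps in the frame of tool_tray between -0.022 and 0.022 m and z of forceps in the frame of tool_tray between 0.001 and 0.008 m and angle between the y axis of forceps and the y axis of tool_tray, either way round below 0.5 rad and distance of beaker from where it was at the start of the episode below 0.03 m and angle between each of jar_a, jar_b, bottle_a, bottle_b, forceps, beaker's own z axis and vertical below 0.1 rad and linear speed of each of jar_a, jar_b, bottle_a, bottle_b, forceps, beaker below 0.02 m/s); the robot touches nothing.
It fails at once if a jar or bottle is tipped by more than 0.7 rad (angle between any of jar_a, jar_b, bottle_a, bottle_b's own z axis and vertical above 0.7 rad).
It fails at once if the beaker is moved by more than 30 mm (distance of beaker from where it was at the start of the episode above 0.03 m).
It also fails if it takes over 96 s, if anything falls off the work surface, if the arm or the gripper's body presses on something with over 40 N, if the wrist force passes 120 N, or if a joint passes its speed limit or range.

ROBOT

A 6-joint arm with a two-finger parallel gripper is mounted at the origin on a cart in front of the work surface, level with it; the furniture and walls round the work are solid. World frame = base frame: x ahead of the robot, y to its left, z up, the work surface at z = 0. Lengths are in m, angles in rad, forces in N, time in s.
With the tool pointing down it reaches from about 0.35 to 0.85 m from the base axis. Payload 8.1 kg.
Tool frame: the origin (TCP) lies between the finger pads; the fingertips stand 8 mm ahead of it and the grasp point (between the pads) lies 11 mm behind it (robot.tip_reach is the y of the fingertips in the tool frame, in m); y points along the fingers, z is the direction in which the jaws open and shut, and the axes are right-handed (so a half turn about y gives the same grasp; the last joint's range is limited). The gripper opens to 93 mm and grips with 3 to 60 N. Pads are 15 mm wide; open, the fingers measure 128 mm over their backs; the gripper's body (75 mm by 188 mm) begins 65 mm behind the grasp point.
Start: joints at [-1.356, 0.13, 1.488, -0, 1.523, -0.085], TCP at [0.177, -0.573, 0.227] pointing down, gripper open.
Joint ranges: [-2.96, 2.96], [-0.89, 2.26], [0.02, 2.5], [-1.34, 4.48], [0, 2.73], [-2.66, 2.66]. Speed limits (rad/s): [2.39, 2.39, 2.79, 3.14, 3.14, 3.14].

INTERFACE

Orientations are given as a rotation vector (axis times angle).
In Python, from plant import robot gives the robot as it stands.
- The arm moves only by the tool carry_out, never from a script. Its argument "increments" is a list of rows, each an object with "linear": the shift along the tool's x, y, z in m, a list of three; "yaw": the turn about the tool's y in rad. A call has 1 to 5 rows; each row is the pose to reach, as a shift and turn from the pose measured when the call began, along the tool's axes at that moment; what a row does not reach only later rows make up. A row lasts 1/8 s, in which the tool goes at most 62.5 mm and 10.7 degrees, less where a joint would pass 70% of its speed; a pose out of reach is approached as far as the arm can. A call with a gripper value outside its range is refused whole. "gripper" is the opening, from 0 (shut) to 1 (fully open), set as the call begins (left out, the last holds). The fingers move at their own pace and stop on an object; "newtons" is the grip in N (left out, the last holds). Time passes only in rows, so rows that repeat a pose let the fingers close. It gives the time, the measured TCP pose, the force and the opening at its end, in the units of the state.
- robot.read_state(): the state, without advancing time (a new reading comes with each control period).
- robot.read_camera(name): name is "scene" or "top" or "wrist"; returns the picture (420x560x3 uint8, blue, green, red); there is no depth.
- robot.camera_params(name): a dict with "fov_y" (degrees; the focal length in pixels is half the picture's height over the tangent of half this angle, whatever the lens; pixels are square), "cx", "cy" (the principal point, pixels), "R" (3x3) and "t" (3): a world point X has camera coordinates R X + t. Camera axes: x right, y down, z forward; pixel columns grow to the right and rows downward; lengths in m; the calibration is good to about 2 mm. A picture is of the moment at which its call begins: read the wrist's pose just before it. camera_params takes no time and is no camera call; for the wrist camera it gives the pose at the moment of the call.
- robot.close_job(): hands the job in, once; it reports no verdict.
The state is a dict: "t": time; "q": joint angles; "dq": joint speeds; "joint_torque": joint torques, N m; "tool_pos": TCP position; "orientation": TCP orientation; "force": force on the tool from outside, world axes, zero at the start; "wrist_torque": the same for the moment, N m; "opening": finger opening in m.
Only numpy, scipy, OpenCV 4.12 (cv2) and the standard library are available. Lean on these libraries where they do the work, as an engineer would, in place of code of your own. Each camera call takes 0.05 s, during which the arm holds its last target.

## Working session

There is one attempt and no reset: what is moved stays moved. The work goes in short steps, Python scripts to look and compute and a tool call to move; the robot and the scene stay as the last step left them, time stands still between calls to the robot, and variables do not carry over. Pictures are saved under pics/ and viewed, and the job is handed in when it is done.

Besides the shell and the picture viewer there is one more tool, called after "Call:" as name(argument=value, ...), one argument or row to a line, values as JSON. carry_out: Moves the arm, as the interface text tells. Its arguments: {"type":"object","properties":{"increments":{"type":"array","items":{"type":"object","properties":{"linear":{"type":"array","items":{"type":"number"}},"yaw":{"type":"number"}}}},"gripper":{"type":"number"},"newtons":{"type":"number"}},"required":["increments"]}

```bash
ls; mkdir -p pics; python3 - <<'E'
from plant import robot
import cv2,numpy as np
print(robot.read_state())
for n in ["scene","top","wrist"]:
    im=robot.read_camera(n); cv2.imwrite(f"pics/{n}0.png",im); p=robot.camera_params(n); print(n,p)
    
E
```

```text
pics
{'t': 0.0, 'q': array([-1.35638762e+00,  1.31155516e-01,  1.48928790e+00, -1.20279710e-05,
        1.52300489e+00, -8.54164932e-02]), 'dq': array([ 1.55450053e-03,  3.61676826e-04, -3.16669616e-04, -1.42860391e-03,
        2.33982579e-05, -1.83725461e-04]), 'joint_torque': array([-7.39709558e-04, -5.59855521e+01, -4.91754913e+01,  7.66200596e-02,
        3.55274440e-02, -1.28781203e-04]), 'tool_pos': array([ 0.17709924, -0.57267798,  0.22558609]), 'orientation': array([-0.31131449,  2.06207658, -2.05821995]), 'force': array([-0.12057327, -0.15650844,  0.83977434]), 'wrist_torque': array([-0.03791176,  0.04758909, -0.03002241]), 'opening': 0.09280335932274111}
scene {'fov_y': 48.46722314126547, 'cx': 278.14644610028745, 'cy': 203.66237226283937, 'R': array([[-0.72655198, -0.68710107,  0.0037864 ],
       [-0.28615139,  0.29756201, -0.91080966],
       [ 0.6246916 , -0.66283405, -0.4128092 ]]), 't': array([0.4648821 , 0.13536885, 1.46495761])}
top {'fov_y': 46.01224986611061, 'cx': 277.7242293736889, 'cy': 208.07838347856483, 'R': array([[-0.01726824, -0.99980699,  0.00936952],
       [-0.98294335,  0.01525946, -0.18327446],
       [ 0.18309612, -0.01237454, -0.98301713]]), 't': array([0.13556155, 0.48912318, 1.57494738])}
wrist {'fov_y': 69.46746297573198, 'cx': 278.2067122057143, 'cy': 210.4348814412824, 'R': array([[ 0.29505012, -0.95547551, -0.00346015],
       [-0.92489991, -0.28651353,  0.2499403 ],
       [-0.23980322, -0.07054462, -0.96825507]]), 't': array([-0.59819022, -0.0301739 ,  0.39296043])}
```

View pics/top0.png

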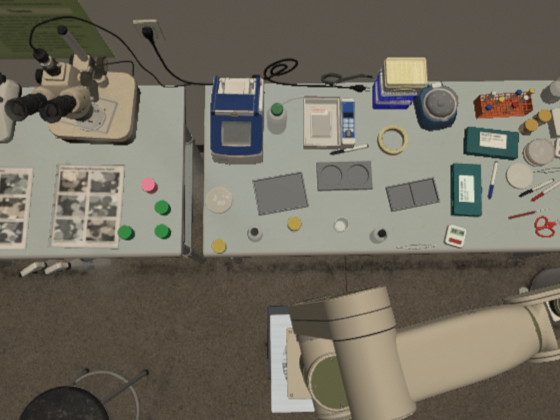

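View pics/scene0.png

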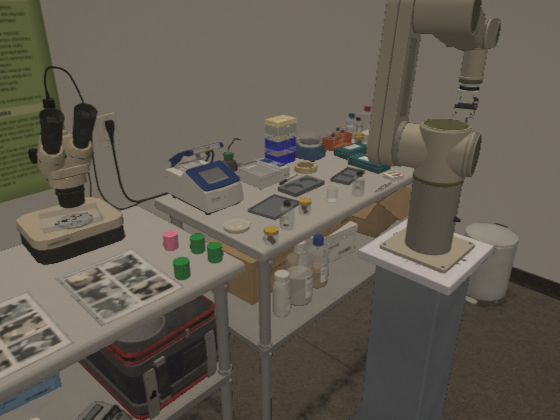

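View pics/wrist0.png

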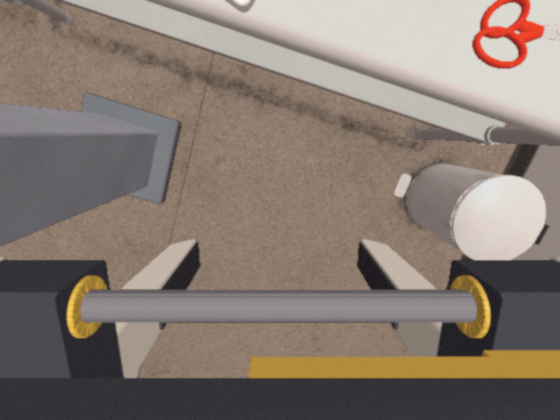

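```bash
cat > h.py <<'E'
import numpy as np,cv2
from plant import robot
def K(p,h=420):
    f=h/2/np.tan(np.radians(p["fov_y"])/2); return f
def ray(p,u,v,z):
    R=np.array(p["R"]);t=np.array(p["t"]);f=K(p)
    C=-R.T@t; d=R.T@np.array([(u-p["cx"])/f,(v-p["cy"])/f,1.])
    return C+d*(z-C[2])/d[2]
def proj(p,X):
    c=np.array(p["R"])@np.array(X)+np.array(p["t"]);f=K(p)
    return np.array([p["cx"]+f*c[0]/c[2],p["cy"]+f*c[1]/c[2]])
E
python3 - <<'E'
import cv2
im=cv2.imread("pics/top0.png")
c=im[150:262,195:475]; cv2.imwrite("pics/topc.png",cv2.resize(c,None,fx=2.85,fy=2.85,interpolation=cv2.INTER_CUBIC))
c=im[75:255,395:560]; cv2.imwrite("pics/topc2.png",cv2.resize(c,None,fx=3,fy=3,interpolation=cv2.INTER_CUBIC))
im=cv2.imread("pics/scene0.png")
c=im[150:260,210:430]; cv2.imwrite("pics/scc.png",cv2.resize(c,None,fx=3.6,fy=3.6,interpolation=cv2.INTER_CUBIC))
E
```

```text
(no output)
```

View pics/topc.png

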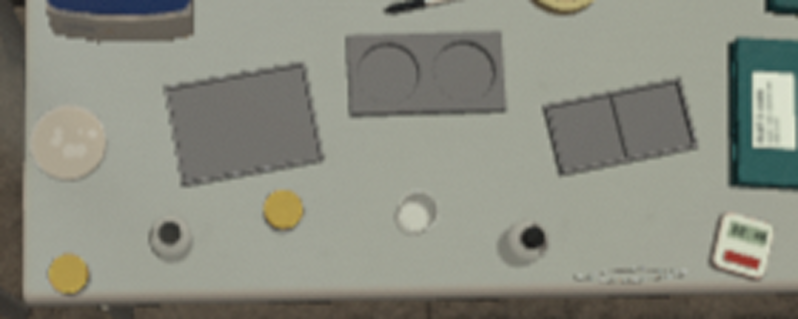

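View pics/scc.png

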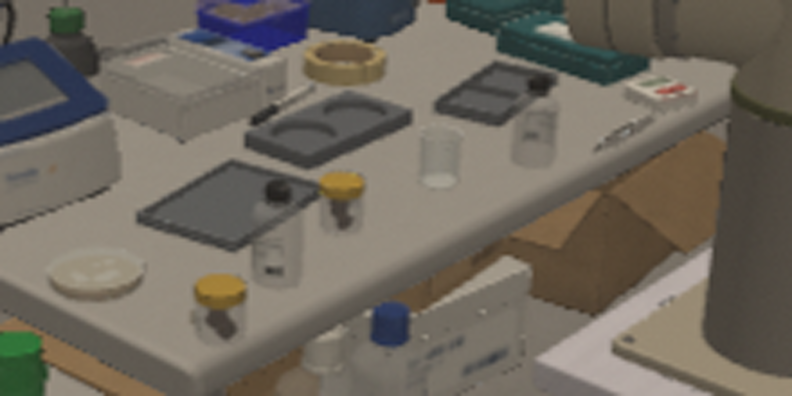

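The top view shows the row from left to right. It also shows what could be mistaken for each target:
- **Jars:** yellow caps at (219,246) and (294,224). The look-alikes are yellow pots at about (530,126) and (544,116), and green/pink ones at (162,208), (125,232) and (148,185).
- **Bottles:** black caps at (254,231) and (382,233).
- **Beaker:** (341,225).
- **Forceps:** about (417,246). Other pens and forceps farther right, at about (535,190), are clutter.

The crops confirm I should take the ones in the front row. Next I'll measure them.

```bash
python3 - <<'E'
from h import *
im=cv2.imread("pics/top0.png");p=robot.camera_params("top");ps=robot.camera_params("scene");sc=cv2.imread("pics/scene0.png")
hsv=cv2.cvtColor(im,cv2.COLOR_BGR2HSV)
def blobs(m,amin,x0,x1,y0,y1,name,z):
    n,l,s,c=cv2.connectedComponentsWithStats(m.astype(np.uint8))
    for i in range(1,n):
        if s[i,4]>=amin and x0<c[i][0]<x1 and y0<c[i][1]<y1:
            print(name,s[i],c[i].round(1),ray(p,*c[i],z).round(4))
blobs((hsv[...,0]>15)&(hsv[...,0]<32)&(hsv[...,1]>120)&(hsv[...,2]>90),30,200,450,200,260,'cap',.052)
blobs((hsv[...,2]<60),15,200,450,215,250,'black',.098)
print(im[195,280],im[170,330],im[195,400],im[215,330])
m=((hsv[...,2]<125)&(hsv[...,2]>60)&(hsv[...,1]<60)).astype(np.uint8)
m=cv2.morphologyEx(m,cv2.MORPH_CLOSE,np.ones((3,3)))
for c in cv2.findContours(m,cv2.RETR_EXTERNAL,cv2.CHAIN_APPROX_NONE)[0]:
    if cv2.contourArea(c)<700: continue
    r=cv2.minAreaRect(c)
    if not(240<r[0][0]<450 and 150<r[0][1]<225): continue
    z={}
    zz=.016 if r[0][0]>380 else (.018 if r[0][0]>310 else .012)
    W=np.array([ray(p,*b,zz)[:2] for b in cv2.boxPoints(r)])
    d=np.linalg.norm(np.roll(W,-1,0)-W,axis=1)
    e=W[1]-W[0] if d[0]>d[1] else W[2]-W[1]
    print('tray',np.round(r[0],1),'cen',W.mean(0).round(4),'sz',d.round(4),'yawlong from x',np.arctan2(e[1],e[0]).round(3))
# check bottle body ~ circles + edge of bench
print('caps in scene', [proj(ps,X).round(0) for X in ([.4,.3,.052],)])
# forceps
c=im[236:256,390:445].astype(int)
bg=np.median(c[:12].reshape(-1,3),0)
mm=(np.abs(c-bg).sum(2)>25)&(np.arange(236,256)[:,None]<250)
big=cv2.resize(im[225:262,390:450],None,fx=10,fy=10,interpolation=cv2.INTER_CUBIC);cv2.imwrite('pics/forc.png',big)
big=cv2.resize(im[205:255,320:400],None,fx=10,fy=10,interpolation=cv2.INTER_CUBIC);cv2.imwrite('pics/bb.png',big)
E
```

```text
cap [288 217  13  13 136] [293.9 223.2] [0.4393 0.0761 0.052 ]
cap [213 240  13  13 133] [218.7 245.8] [0.3695 0.3193 0.052 ]
black [252 229   6   6  26] [254.4 231.2] [0.4089 0.2025 0.098 ]
black [378 230   8   7  41] [381.6 233. ] [ 0.3966 -0.1967  0.098 ]
[107 112 114] [108 113 115] [106 109 113] [150 164 161]
tray [412.2 194.3] cen [ 0.537  -0.3254] sz [0.1738 0.0877 0.1721 0.0872] yawlong from x -1.386
tray [280.1 193.2] cen [0.5483 0.118 ] sz [0.1727 0.1237 0.1704 0.1232] yawlong from x -1.401
tray [343.9 175.9] cen [ 0.6036 -0.0981] sz [0.1888 0.099  0.1867 0.0988] yawlong from x -1.557
caps in scene [array([268., 223.])]
```

View pics/forc.png

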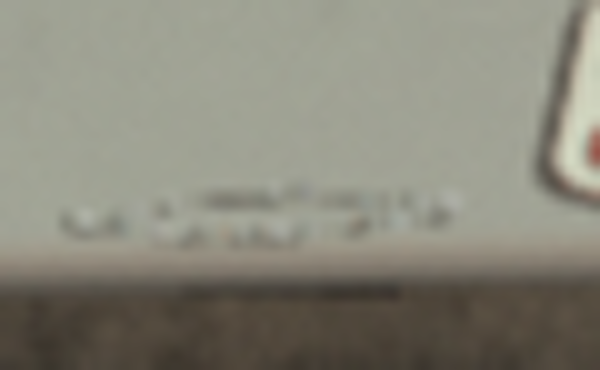

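View pics/bb.png

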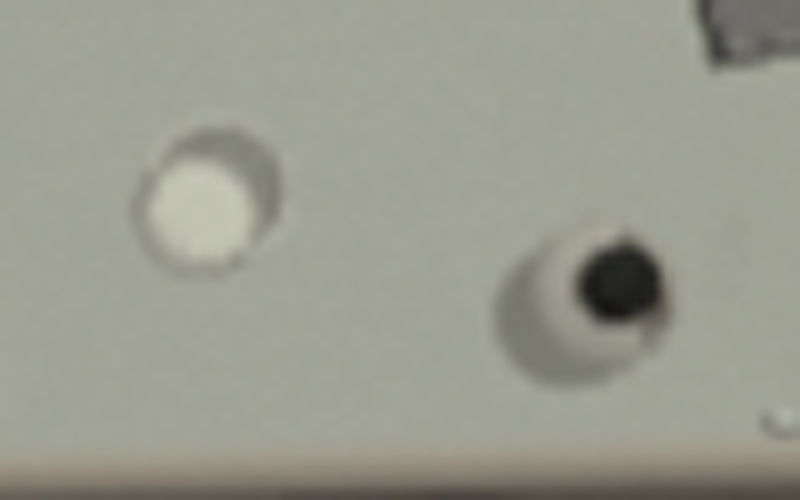

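```bash
cat >> h.py <<'E'
from scipy.spatial.transform import Rotation as Ro
def axes():
    s=robot.read_state(); M=Ro.from_rotvec(s["orientation"]).as_matrix(); return s,M
def plan(tgt,jaw=None):
    """tgt TCP world; jaw: world angle of tool z (mod pi), prints linear & yaw"""
    s,M=axes(); d=np.array(tgt)-s["tool_pos"]; lin=M.T@d
    a=np.arctan2(M[1,2],M[0,2]); 
    yaw=0
    if jaw is not None:
        e=(jaw-a+np.pi/2)%np.pi-np.pi/2; yaw=-e  # about tool y (down)
    print('pos',s["tool_pos"].round(4),'jaw',a.round(3),'lin',lin.round(4),'yaw',round(yaw,3),'t',round(s['t'],2),'tilt',(M[:,1]).round(3))
E
python3 - <<'E'
from h import *
p=robot.camera_params("top")
for uv in [(396.5,247),(435.5,245.5),(416,246)]: print(ray(p,*uv,.005))
s,M=axes();print(M.round(3)); plan([.34,-.25,.25],0)
pw=robot.camera_params("wrist");C=-pw["R"].T@pw["t"];print("wrist cam",C, M.T@(C-s["tool_pos"]))
E
```

```text
[ 0.36131608 -0.26440451  0.005     ]
[ 0.36419154 -0.39443926  0.005     ]
[ 0.36358371 -0.32943665  0.005     ]
[[-0.955 -0.     0.295]
 [-0.295  0.001 -0.955]
 [-0.    -1.    -0.001]]
pos [ 0.1771 -0.5728  0.2258] jaw -1.271 lin [-0.2509 -0.0238 -0.2604] yaw -1.271 t 0.15 tilt [-0.     0.001 -1.   ]
wrist cam [ 0.24282144 -0.55248009  0.38595777] [-0.06879486 -0.16011344 -0.00024903]
```

```bash
python3 - <<'E'
from h import *
plan([.363,-.30,.20],0.02)
E
```

```text
pos [ 0.1771 -0.5728  0.2258] jaw -1.271 lin [-0.2581  0.0262 -0.2057] yaw -1.291 t 0.15 tilt [-0.     0.001 -1.   ]
```

Call:
carry_out(
  increments=[
    {"linear": [-0.258, 0.026, -0.206], "yaw": -1.29},
    {"linear": [-0.258, 0.026, -0.206], "yaw": -1.29},
    {"linear": [-0.258, 0.026, -0.206], "yaw": -1.29},
    {"linear": [-0.258, 0.026, -0.206], "yaw": -1.29},
    {"linear": [-0.258, 0.026, -0.206], "yaw": -1.29},
  ],
)

```text
t: 0.78
tool_pos: [0.3528, -0.3136, 0.2014]
orientation: [-1.035, 1.447, -1.445]
force: [0.6, -0.3, 0.3]
opening: 0.0926
```

```bash
python3 - <<'E'
from h import *
plan([.363,-.33,.18],0.02)
E
```

```text
pos [ 0.3528 -0.3136  0.2014] jaw -0.328 lin [0.0122 0.0214 0.0149] yaw -0.348 t 0.78 tilt [ 0.     0.001 -1.   ]
```

Call:
carry_out(
  increments=[
    {"linear": [0.012, 0.021, 0.015], "yaw": -0.348},
    {"linear": [0.012, 0.021, 0.015], "yaw": -0.348},
    {"linear": [0.012, 0.021, 0.015], "yaw": -0.348},
  ],
  gripper=0.55,
)

```text
t: 1.15
tool_pos: [0.3631, -0.3294, 0.1799]
orientation: [-1.217, 1.196, -1.193]
force: [-0.9, 0.4, -0.5]
opening: 0.0678
```

```bash
python3 - <<'E'
from h import *
p=robot.camera_params("wrist"); im=robot.read_camera("wrist"); cv2.imwrite("pics/w1.png",im)
print(p["t"]); print(proj(p,[.363,-.329,.005]),proj(p,[.397,-.197,.098]),proj(p,[.361,-.264,.005]),proj(p,[.364,-.394,.005]))
np.savez("w1.npz",R=p["R"],t=p["t"]); plan([.363,-.33,.02],.02)
E
```

```text
[-0.35607651 -0.34300155  0.26338913]
[278.60723481 196.05747165] [329.39538667  43.94699145] [277.94390205 136.74193283] [278.36456325 250.02504237]
pos [ 0.3631 -0.3297  0.1802] jaw 0.017 lin [ 6.000e-04  1.602e-01 -1.000e-04] yaw -0.003 t 1.2 tilt [-0.     0.001 -1.   ]
```

View pics/w1.png

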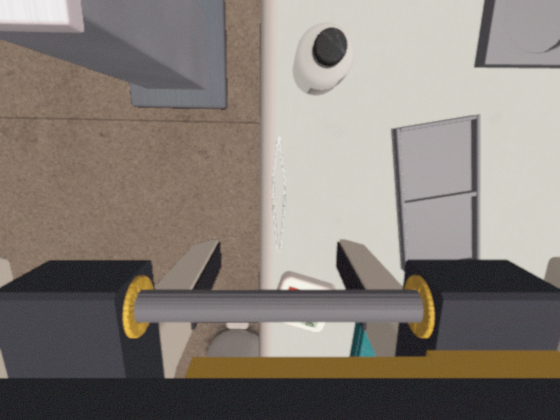

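The wrist view shows the forceps running from (279,137) to (279,250), matching the projected top-view measurement within 1–2 px. The bottle cap is at (331,46), against a predicted (329,44). Descending now.

Call:
carry_out(
  increments=[
    {"linear": [0, 0.06, 0], "yaw": 0},
    {"linear": [0, 0.12, 0], "yaw": 0},
    {"linear": [0, 0.155, 0], "yaw": 0},
    {"linear": [0, 0.17, 0], "yaw": 0},
    {"linear": [0, 0.17, 0], "yaw": 0},
  ],
)

```text
t: 1.82
tool_pos: [0.3632, -0.33, 0.0106]
orientation: [-1.215, 1.199, -1.198]
force: [0.1, -0.3, 0.2]
opening: 0.0516
```

Call:
carry_out(
  increments=[
    {"linear": [0, 0, 0], "yaw": 0},
    {"linear": [0, 0, 0], "yaw": 0},
    {"linear": [0, 0, 0], "yaw": 0},
    {"linear": [0, 0, 0], "yaw": 0},
  ],
  gripper=0,
  newtons=15,
)

```text
t: 2.33
tool_pos: [0.3633, -0.3301, 0.0109]
orientation: [-1.215, 1.199, -1.199]
force: [-0.3, -1.0, -0.4]
opening: 0.0159
```

Call:
carry_out(
  increments=[
    {"linear": [0, -0.01, 0], "yaw": 0},
    {"linear": [0, -0.07, 0], "yaw": 0},
    {"linear": [0, -0.13, 0], "yaw": 0},
    {"linear": [0, -0.15, 0.03], "yaw": 0},
  ],
)

```text
t: 2.82
tool_pos: [0.3944, -0.3319, 0.1668]
orientation: [-1.215, 1.194, -1.207]
force: [1.5, -0.7, -0.6]
opening: 0.0119
```

```bash
python3 - <<'E'
from h import *
print(robot.read_state()["opening"])
plan([.548,.118,.13],.17)
E
```

```text
0.011851534199823875
pos [ 0.3944 -0.3319  0.1668] jaw 0.012 lin [-0.4482  0.0354  0.1589] yaw -0.158 t 2.83 tilt [ 0.005 -0.005 -1.   ]
```

Call:
carry_out(
  increments=[
    {"linear": [-0.448, 0.035, 0.159], "yaw": -0.158},
    {"linear": [-0.448, 0.035, 0.159], "yaw": -0.158},
    {"linear": [-0.448, 0.035, 0.159], "yaw": -0.158},
    {"linear": [-0.448, 0.035, 0.159], "yaw": -0.158},
    {"linear": [-0.448, 0.035, 0.159], "yaw": -0.158},
  ],
)

```text
t: 3.45
tool_pos: [0.4958, -0.0331, 0.1417]
orientation: [-1.284, 1.076, -1.09]
force: [1.4, 0.7, -0.5]
opening: 0.0113
```

```bash
python3 - <<'E'
from h import *
plan([.548,.118,.12],.17)
E
```

```text
pos [ 0.4958 -0.0331  0.1417] jaw 0.17 lin [-0.1402  0.0213  0.0769] yaw 0.0 t 3.45 tilt [ 0.007 -0.005 -1.   ]
```

Call:
carry_out(
  increments=[
    {"linear": [-0.14, 0.021, 0.077], "yaw": 0},
    {"linear": [-0.14, 0.021, 0.077], "yaw": 0},
    {"linear": [-0.14, 0.021, 0.077], "yaw": 0},
    {"linear": [-0.14, 0.021, 0.077], "yaw": 0},
    {"linear": [-0.14, 0.021, 0.077], "yaw": 0},
  ],
)

```text
t: 4.08
tool_pos: [0.548, 0.1173, 0.1206]
orientation: [-1.285, 1.075, -1.09]
force: [0.0, -0.3, -0.8]
opening: 0.0117
```

```bash
python3 - <<'E'
from h import *
p=robot.camera_params("wrist"); im=robot.read_camera("wrist"); cv2.imwrite("pics/w2.png",im)
top=robot.read_camera("top"); cv2.imwrite("pics/top1.png",top)
np.savez("w2.npz",**p)
for X in ([.548,.118,.012],[.4393,.0761,.052],[.6036,-.0981,.018]): print(proj(p,X).round(1))
plan([.548,.118,.016],.17)
E
```

```text
[278.1 209.4]
[136.4 249.7]
[294.9 409.2]
pos [0.5481 0.1166 0.1207] jaw 0.169 lin [-0.0021  0.1047 -0.0005] yaw -0.001 t 4.17 tilt [ 0.007 -0.006 -1.   ]
```

View pics/w2.png

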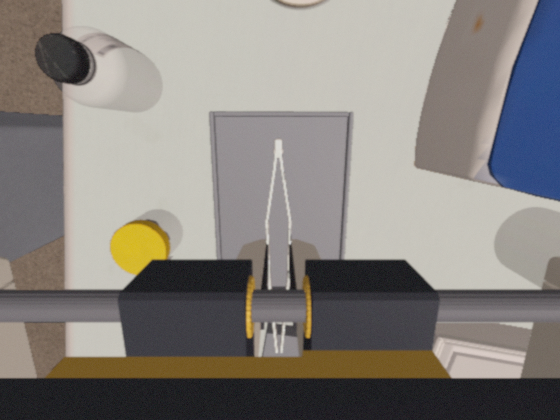

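The wrist view shows the forceps in the jaws, lying along the tool tray. The tray's far edge is at v≈113, with its sides at u≈213 and 348. The jar cap is at (139,247), against a predicted (136,250). Lowering and releasing.

Call:
carry_out(
  increments=[
    {"linear": [-0.002, 0.055, 0], "yaw": 0},
    {"linear": [-0.002, 0.09, 0], "yaw": 0},
    {"linear": [-0.002, 0.104, 0], "yaw": 0},
    {"linear": [-0.002, 0.104, 0], "yaw": 0},
    {"linear": [-0.002, 0.104, 0], "yaw": 0},
  ],
)

```text
t: 4.8
tool_pos: [0.5496, 0.1176, 0.0181]
orientation: [-1.282, 1.075, -1.093]
force: [0.4, -0.1, -0.2]
opening: 0.0115
```

Call:
carry_out(
  increments=[
    {"linear": [0, 0, 0], "yaw": 0},
    {"linear": [0, 0, 0], "yaw": 0},
    {"linear": [0, -0.03, 0], "yaw": 0},
    {"linear": [0, -0.09, 0], "yaw": 0},
    {"linear": [0, -0.12, 0], "yaw": 0},
  ],
  gripper=0.3,
)

```text
t: 5.42
tool_pos: [0.5502, 0.1186, 0.1422]
orientation: [-1.278, 1.072, -1.095]
force: [0.5, -0.2, 0.1]
opening: 0.028
```

```bash
python3 - <<'E'
from h import *
p=robot.camera_params("wrist"); im=robot.read_camera("wrist"); cv2.imwrite("pics/w3.png",im)
plan([.4393,.0761,.14],0)
b=dict(np.load("w2.npz")); b["fov_y"]=float(b["fov_y"])
im=cv2.imread("pics/w2.png"); hsv=cv2.cvtColor(im,cv2.COLOR_BGR2HSV)
m=((hsv[...,0]>18)&(hsv[...,0]<32)&(hsv[...,1]>200)&(hsv[...,2]>110)); m[:,200:]=0; m[300:]=0
ys,xs=np.nonzero(m); c=((xs.min()+xs.max())/2,(ys.min()+ys.max())/2); print(c,ray(b,*c,.047),ray(b,*c,.052))
print('bottle_a cap',ray(b,63,58,.098))
E
```

```text
pos [0.552  0.1189 0.1459] jaw 0.168 lin [ 0.0233  0.004  -0.1183] yaw 0.168 t 5.47 tilt [ 0.019 -0.004 -1.   ]
(np.float64(140.0), np.float64(246.0)) [0.43993869 0.07743655 0.047     ] [0.44196513 0.07977927 0.052     ]
bottle_a cap [0.41324547 0.20462754 0.098     ]
```

View pics/w3.png

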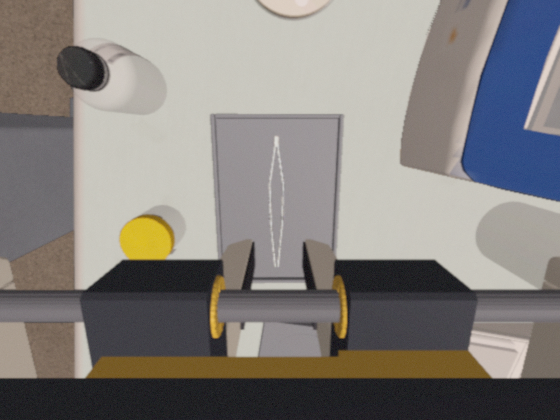

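The forceps lie flat in the tray, running from (277,137) to (276,267) inside walls at v 118–277. Next is the inner jar.

```bash
python3 - <<'E'
from h import *
plan([.4405,.078,.11],.18)
E
```

```text
pos [0.552  0.1189 0.1459] jaw 0.168 lin [ 0.0214  0.034  -0.1173] yaw -0.012 t 5.47 tilt [ 0.019 -0.004 -1.   ]
```

Call:
carry_out(
  increments=[
    {"linear": [0.021, 0.034, -0.117], "yaw": -0.01},
    {"linear": [0.021, 0.034, -0.117], "yaw": -0.01},
    {"linear": [0.021, 0.034, -0.117], "yaw": -0.01},
    {"linear": [0.021, 0.034, -0.117], "yaw": -0.01},
  ],
  gripper=1,
)

```text
t: 5.98
tool_pos: [0.4416, 0.0785, 0.1108]
orientation: [-1.277, 1.06, -1.091]
force: [1.2, -1.2, 0.2]
opening: 0.0632
```

```bash
python3 - <<'E'
from h import *
p=robot.camera_params("wrist"); im=robot.read_camera("wrist"); cv2.imwrite("pics/w4.png",im)
plan([.4405,.078,.025],.18)
E
```

```text
pos [0.4425 0.0786 0.1114] jaw 0.178 lin [-0.0004  0.0863 -0.0038] yaw -0.002 t 6.03 tilt [ 0.022 -0.004 -1.   ]
```

View pics/w4.png

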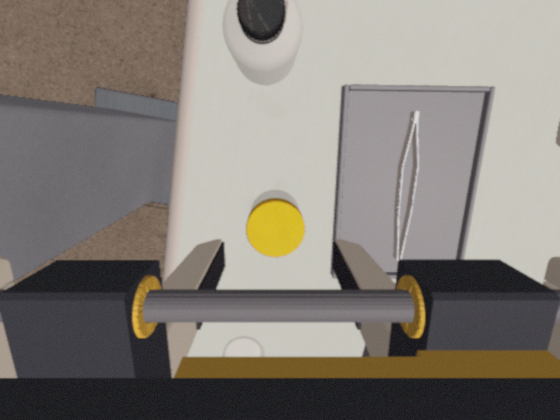

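```bash
python3 - <<'E'
from h import *
p=robot.camera_params("wrist"); im=cv2.imread("pics/w4.png"); hsv=cv2.cvtColor(im,cv2.COLOR_BGR2HSV)
m=((hsv[...,0]>18)&(hsv[...,0]<32)&(hsv[...,1]>200)&(hsv[...,2]>110)); m[270:]=0
c,r=cv2.minEnclosingCircle(np.argwhere(m)[:,::-1].astype(np.float32)); print(c,r,ray(p,*c,.05))
plan(list(ray(p,*c,.05)[:2])+[.025],.18)
E
```

```text
(274.78082275390625, 226.95022583007812) 28.007001876831055 [0.44092177 0.07738146 0.05      ]
pos [0.4425 0.0786 0.1114] jaw 0.178 lin [ 0.0003  0.0863 -0.0035] yaw -0.002 t 6.03 tilt [ 0.022 -0.004 -1.   ]
```

The cap centre is at (275,227), which gives (0.441, 0.077), agreeing with the top view. Descending.

Call:
carry_out(
  increments=[
    {"linear": [0, 0.03, -0.003], "yaw": 0},
    {"linear": [0, 0.06, -0.003], "yaw": 0},
    {"linear": [0, 0.086, -0.003], "yaw": 0},
    {"linear": [0, 0.086, -0.003], "yaw": 0},
    {"linear": [0, 0.086, -0.003], "yaw": 0},
  ],
)

```text
t: 6.65
tool_pos: [0.443, 0.078, 0.0268]
orientation: [-1.276, 1.058, -1.092]
force: [0.6, -0.1, -0.3]
opening: 0.0934
```

Call:
carry_out(
  increments=[
    {"linear": [0, 0, 0], "yaw": 0},
    {"linear": [0, 0, 0], "yaw": 0},
    {"linear": [0, 0, 0], "yaw": 0},
    {"linear": [0, 0, 0], "yaw": 0},
    {"linear": [0, 0, 0], "yaw": 0},
  ],
  gripper=0,
  newtons=25,
)

```text
t: 7.28
tool_pos: [0.4429, 0.078, 0.0267]
orientation: [-1.276, 1.058, -1.092]
force: [-2.2, 0.3, 1.6]
opening: 0.0479
```

Call:
carry_out(
  increments=[
    {"linear": [0, -0.01, 0], "yaw": 0},
    {"linear": [0, -0.05, 0], "yaw": 0},
    {"linear": [0, -0.095, 0], "yaw": 0},
    {"linear": [0, -0.11, 0], "yaw": 0},
    {"linear": [0, -0.11, 0], "yaw": 0},
  ],
)

```text
t: 7.9
tool_pos: [0.4411, 0.0785, 0.1376]
orientation: [-1.274, 1.056, -1.093]
force: [-0.3, -0.3, -2.1]
opening: 0.0416
```

```bash
python3 - <<'E'
from h import *
plan([.5444,-.3652,.13],.185)
E
```

```text
pos [0.4411 0.0785 0.1376] jaw 0.178 lin [0.4549 0.0119 0.0227] yaw -0.007 t 7.9 tilt [ 0.026 -0.004 -1.   ]
```

Call:
carry_out(
  increments=[
    {"linear": [0.04, 0.0, 0.002], "yaw": 0},
    {"linear": [0.095, 0.0, 0.005], "yaw": 0},
    {"linear": [0.15, 0, 0.008], "yaw": 0},
    {"linear": [0.205, 0.0, 0.01], "yaw": 0},
    {"linear": [0.23, 0.0, 0.011], "yaw": 0},
  ],
)

```text
t: 8.52
tool_pos: [0.4915, -0.1482, 0.137]
orientation: [-1.275, 1.061, -1.092]
force: [0.1, 0.3, -1.3]
opening: 0.042
```

```bash
python3 - <<'E'
from h import *
p=robot.camera_params("wrist"); im=robot.read_camera("wrist"); cv2.imwrite("pics/w5.png",im); np.savez("w5.npz",**p)
plan([.5444,-.3652,.11],.185); print(robot.read_state()["opening"])
E
```

```text
pos [ 0.4918 -0.15    0.1372] jaw 0.176 lin [0.2209 0.0293 0.0135] yaw -0.009 t 8.57 tilt [ 0.023 -0.004 -1.   ]
0.0418158488112565
```

View pics/w5.png

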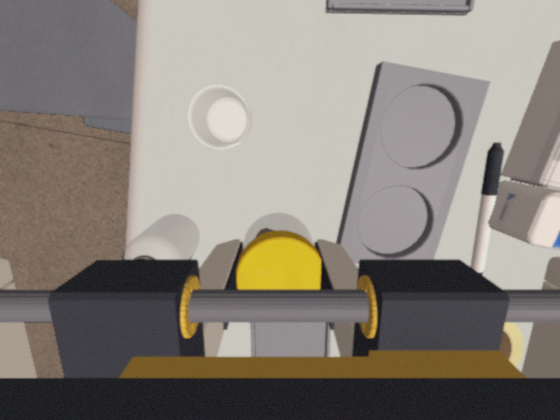

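The wrist view shows the jar upright in the jaws, the beaker standing with its base at (227,120), and the stand's wells at (417,126) and (393,219). I'll cross-check the stand and jar tray from this view and from w1.

```bash
python3 - <<'E'
from h import *
b=dict(np.load("w5.npz"))
W=[ray(b,417,126,.018),ray(b,393,219,.018)]
print('wells',W, np.linalg.norm(W[0]-W[1]), (W[0]+W[1])/2)
b1=dict(robot.camera_params("wrist")); w=np.load("w1.npz"); b1["R"]=w["R"];b1["t"]=w["t"]
A=[ray(b1,u,v,.016)[:2] for u,v in [(394,128),(479,116),(481,262)]]
print(A, np.linalg.norm(A[0]-A[1]),np.linalg.norm(A[1]-A[2]))
# divider ends
D=[ray(b1,u,v,.016)[:2] for u,v in [(404,200),(479,192)]]; print('div',D,np.mean(D,0))
E
```

```text
wells [array([ 0.60310373, -0.05285536,  0.018     ]), array([ 0.60525778, -0.14052883,  0.018     ])] 0.08769992695549306 [ 0.60418076 -0.09669209  0.018     ]
[array([ 0.48066629, -0.25277217]), array([ 0.56626962, -0.23925524]), array([ 0.59814093, -0.3998351 ])] 0.08666393242452335 0.16371215405923228
div [array([ 0.50028654, -0.32847671]), array([ 0.58076395, -0.31801015])] [ 0.54052525 -0.32324343]
```

Call:
carry_out(
  increments=[
    {"linear": [0.05, 0.005, 0.003], "yaw": 0},
    {"linear": [0.105, 0.01, 0.006], "yaw": 0},
    {"linear": [0.14, 0.015, 0.008], "yaw": 0},
    {"linear": [0.145, 0.017, 0.009], "yaw": -0.01},
    {"linear": [0.145, 0.017, 0.009], "yaw": -0.01},
  ],
)

```text
t: 9.2
tool_pos: [0.5254, -0.29, 0.1194]
orientation: [-1.28, 1.056, -1.083]
force: [0.1, -0.1, -1.9]
opening: 0.0414
```

```bash
python3 - <<'E'
from h import *
p=robot.camera_params("wrist"); im=robot.read_camera("wrist"); cv2.imwrite("pics/w6.png",im); np.savez("w6.npz",**p)
plan([.5444,-.3652,.11],.185); print(robot.read_state()["opening"])
E
```

```text
pos [ 0.5257 -0.2897  0.1201] jaw 0.186 lin [0.0776 0.0106 0.0042] yaw 0.001 t 9.25 tilt [ 0.021 -0.002 -1.   ]
0.04137200991311246
```

View pics/w6.png

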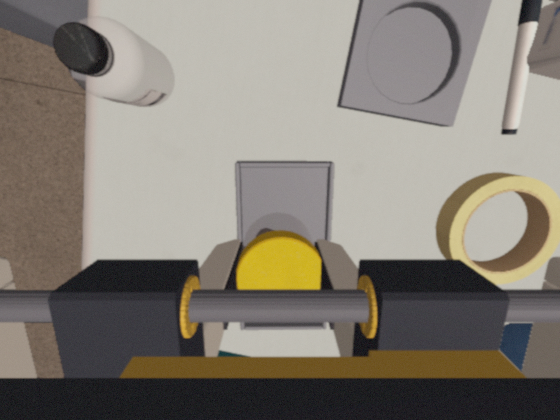

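```bash
python3 - <<'E'
from h import *
b=dict(np.load("w6.npz"))
A=[ray(b,u,v,.016)[:2] for u,v in [(236,161),(333,161)]]
m=(A[0]+A[1])/2; d=A[1]-A[0]; n=np.linalg.norm(d); l=np.array([d[1],-d[0]])/n
print(A,n,l,'ctr',m+l*.083,'bays',m+l*.0425,m+l*.1235, 'jaw',np.arctan2(d[1],d[0]))
T=m+l*.1235
plan([T[0],T[1],.032],.185)
E
```

```text
[array([ 0.48300479, -0.25184668]), array([ 0.56525346, -0.23660895])] 0.08364827115999933 [ 0.18216425 -0.98326811] ctr [ 0.53924876 -0.32583907] bays [ 0.53187111 -0.28601671] [ 0.54662641 -0.36566143] jaw 0.18318708355407365
pos [ 0.5257 -0.2897  0.1201] jaw 0.186 lin [0.078  0.0887 0.0048] yaw 0.001 t 9.25 tilt [ 0.021 -0.002 -1.   ]
```

Call:
carry_out(
  increments=[
    {"linear": [0.05, 0.002, 0.003], "yaw": 0},
    {"linear": [0.078, 0.005, 0.005], "yaw": 0},
    {"linear": [0.078, 0.04, 0.005], "yaw": 0},
    {"linear": [0.078, 0.065, 0.005], "yaw": 0},
    {"linear": [0.078, 0.065, 0.005], "yaw": 0},
  ],
)

```text
t: 9.88
tool_pos: [0.5447, -0.3626, 0.0528]
orientation: [-1.28, 1.059, -1.078]
force: [-0.4, 0.4, -1.9]
opening: 0.0412
```

```bash
python3 - <<'E'
from h import *
plan([.5463,-.3655,.0318],.185)
E
```

```text
pos [ 0.5447 -0.3626  0.0528] jaw 0.187 lin [0.0031 0.021  0.0007] yaw 0.002 t 9.88 tilt [ 0.016  0.001 -1.   ]
```

Call:
carry_out(
  increments=[
    {"linear": [0.003, 0.012, 0.001], "yaw": 0},
    {"linear": [0.003, 0.021, 0.001], "yaw": 0},
    {"linear": [0.003, 0.021, 0.001], "yaw": 0},
    {"linear": [0.003, 0.021, 0.001], "yaw": 0},
  ],
)

```text
t: 10.38
tool_pos: [0.5474, -0.3659, 0.0329]
orientation: [-1.28, 1.057, -1.08]
force: [-0.6, -0.2, 4.3]
opening: 0.0416
```

Call:
carry_out(
  increments=[
    {"linear": [0, 0, 0], "yaw": 0},
    {"linear": [0, 0, 0], "yaw": 0},
    {"linear": [0, 0, 0], "yaw": 0},
    {"linear": [0, 0, 0], "yaw": 0},
  ],
  gripper=0.8,
)

```text
t: 10.88
tool_pos: [0.5472, -0.3657, 0.0327]
orientation: [-1.28, 1.057, -1.079]
force: [-0.6, 1.0, 0.8]
opening: 0.0733
```

Call:
carry_out(
  increments=[
    {"linear": [0, -0.03, 0], "yaw": 0},
    {"linear": [0, -0.08, 0], "yaw": 0},
    {"linear": [0, -0.12, 0], "yaw": 0},
    {"linear": [0, -0.13, 0], "yaw": 0},
    {"linear": [0, -0.13, 0], "yaw": 0},
  ],
)

```text
t: 11.5
tool_pos: [0.5451, -0.366, 0.1627]
orientation: [-1.28, 1.057, -1.08]
force: [-0.8, 0.2, -1.3]
opening: 0.0746
```

```bash
python3 - <<'E'
from h import *
p=robot.camera_params("wrist"); im=robot.read_camera("wrist"); cv2.imwrite("pics/w7.png",im); np.savez("w7.npz",**p)
plan([.398,-.197,.15],0)
E
```

```text
pos [ 0.5444 -0.3654  0.1611] jaw 0.187 lin [-0.1927  0.009  -0.1127] yaw 0.187 t 11.55 tilt [ 0.016  0.002 -1.   ]
```

View pics/w7.png

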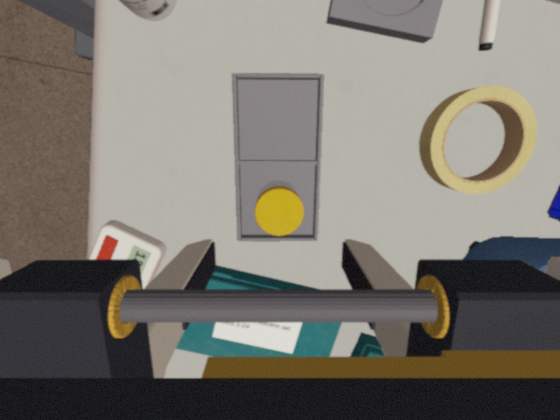

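The first jar stands in the bay, its cap at (279,212) and the bay spanning v 161–240. Now bottle_b.

```bash
python3 - <<'E'
from h import *
b1=dict(robot.camera_params("wrist")); w=np.load("w1.npz"); b1["R"]=w["R"];b1["t"]=w["t"]
print(ray(b1,331,46,.098)); b=dict(np.load("w7.npz")); print('jar',ray(b,279.5,212,.055)); b=dict(np.load("w6.npz")); print(ray(b,83,49,.098))
plan([.398,-.197,.17],0.015)
E
```

```text
[ 0.39824498 -0.19832234  0.098     ]
jar [ 0.54803866 -0.36661365  0.055     ]
[ 0.40171835 -0.19838006  0.098     ]
pos [ 0.5444 -0.3654  0.1611] jaw 0.187 lin [-0.1927 -0.011  -0.1124] yaw 0.172 t 11.55 tilt [ 0.016  0.002 -1.   ]
```

Call:
carry_out(
  increments=[
    {"linear": [-0.05, 0, -0.03], "yaw": 0.17},
    {"linear": [-0.1, 0, -0.06], "yaw": 0.17},
    {"linear": [-0.15, 0, -0.09], "yaw": 0.17},
    {"linear": [-0.193, -0.008, -0.113], "yaw": 0.17},
    {"linear": [-0.193, -0.008, -0.113], "yaw": 0.17},
  ],
  gripper=1,
)

```text
t: 12.18
tool_pos: [0.3949, -0.1942, 0.1648]
orientation: [-1.205, 1.187, -1.199]
force: [-0.2, -0.2, -0.5]
opening: 0.0929
```

```bash
python3 - <<'E'
from h import *
p=robot.camera_params("wrist"); im=robot.read_camera("wrist"); cv2.imwrite("pics/w8.png",im); np.savez("w8.npz",**p)
plan([.398,-.197,.04],0.015)
E
```

```text
pos [ 0.3962 -0.1956  0.1654] jaw 0.018 lin [ 1.700e-03  1.254e-01 -1.000e-04] yaw 0.003 t 12.22 tilt [ 0.015  0.003 -1.   ]
```

View pics/w8.png

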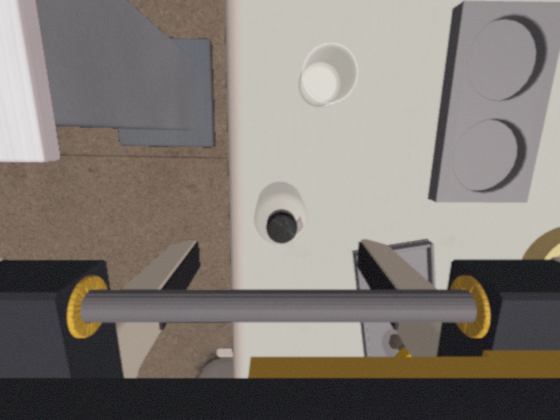

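The bottle cap is at (282,227), the beaker base at (320,84), and the wells at (502,60) and (486,155).

```bash
python3 - <<'E'
from h import *
b=dict(np.load("w8.npz")); c=ray(b,282,227,.098); print(c,'beaker',ray(b,320,84,.003)); W=[ray(b,502,60,.018),ray(b,486,155,.018)]; print(W,np.mean(W,0))
plan([c[0],c[1],.04],.015)
E
```

```text
[ 0.39832778 -0.19622133  0.098     ] beaker [ 0.43608078 -0.07664499  0.003     ]
[array([ 0.60395852, -0.05442261,  0.018     ]), array([ 0.60537232, -0.14230123,  0.018     ])] [ 0.60466542 -0.09836192  0.018     ]
pos [ 0.3962 -0.1956  0.1654] jaw 0.018 lin [0.0009 0.1254 0.0003] yaw 0.003 t 12.22 tilt [ 0.015  0.003 -1.   ]
```

Call:
carry_out(
  increments=[
    {"linear": [0.001, 0.04, 0], "yaw": 0},
    {"linear": [0.001, 0.08, 0], "yaw": 0},
    {"linear": [0.001, 0.115, 0], "yaw": 0},
    {"linear": [0.001, 0.125, 0], "yaw": 0},
    {"linear": [0.001, 0.125, 0], "yaw": 0},
  ],
)

```text
t: 12.85
tool_pos: [0.3977, -0.1964, 0.0397]
orientation: [-1.206, 1.188, -1.199]
force: [-0.0, 0.1, -0.6]
opening: 0.093
```

Call:
carry_out(
  increments=[
    {"linear": [0, 0, 0], "yaw": 0},
    {"linear": [0, 0, 0], "yaw": 0},
    {"linear": [0, 0, 0], "yaw": 0},
    {"linear": [0, 0, 0], "yaw": 0},
    {"linear": [0, 0, 0], "yaw": 0},
  ],
  gripper=0,
  newtons=25,
)

```text
t: 13.48
tool_pos: [0.3978, -0.1964, 0.0399]
orientation: [-1.205, 1.188, -1.2]
force: [0.6, 0.7, 0.8]
opening: 0.0477
```

Call:
carry_out(
  increments=[
    {"linear": [0, -0.01, 0], "yaw": 0},
    {"linear": [0, -0.04, 0], "yaw": 0},
    {"linear": [0, -0.08, 0], "yaw": 0},
    {"linear": [0, -0.1, 0], "yaw": 0},
    {"linear": [0, -0.1, 0], "yaw": 0},
  ],
)

```text
t: 14.1
tool_pos: [0.3977, -0.1975, 0.1421]
orientation: [-1.205, 1.184, -1.203]
force: [0.0, 0.1, -2.5]
opening: 0.0465
```

```bash
python3 - <<'E'
from h import *
plan([.6053,-.1430,.12],.015)
E
```

```text
pos [ 0.3977 -0.1975  0.1421] jaw 0.018 lin [-0.0508  0.0256  0.2081] yaw 0.003 t 14.1 tilt [ 0.017  0.001 -1.   ]
```

Call:
carry_out(
  increments=[
    {"linear": [-0.01, 0.002, 0.04], "yaw": 0},
    {"linear": [-0.022, 0.003, 0.09], "yaw": 0},
    {"linear": [-0.035, 0.005, 0.145], "yaw": 0},
    {"linear": [-0.047, 0.005, 0.19], "yaw": 0},
    {"linear": [-0.05, 0.005, 0.207], "yaw": 0},
  ],
)

```text
t: 14.72
tool_pos: [0.6049, -0.1422, 0.1383]
orientation: [-1.206, 1.185, -1.2]
force: [-0.0, -0.4, -1.4]
opening: 0.0465
```

Call:
carry_out(
  increments=[
    {"linear": [0, 0, 0], "yaw": 0},
  ],
)

```text
t: 14.85
tool_pos: [0.6048, -0.1415, 0.1363]
orientation: [-1.208, 1.186, -1.197]
force: [-0.2, 0.4, -1.0]
opening: 0.0468
```

```bash
python3 - <<'E'
from h import *
p=robot.camera_params("wrist"); im=robot.read_camera("wrist"); cv2.imwrite("pics/w9.png",im); np.savez("w9.npz",**p)
plan([.6048,-.1430,.047],.015)
E
```

```text
pos [ 0.6039 -0.1415  0.136 ] jaw 0.02 lin [ 0.0018  0.089  -0.0001] yaw 0.005 t 14.9 tilt [ 0.011  0.003 -1.   ]
```

View pics/w9.png

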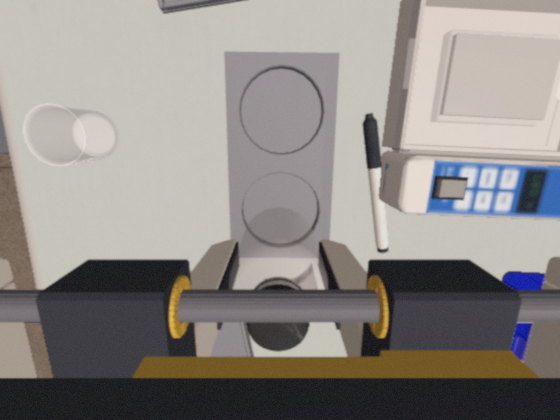

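The well rims are at (281,110) and (280,209), with the bottle held upright below.

```bash
python3 - <<'E'
from h import *
b=dict(np.load("w9.npz")); print(ray(b,281,110,.018),ray(b,280,209,.018)); A,B=ray(b,225,54,.018),ray(b,338,54,.018);print(A,B)
E
```

```text
[ 0.60637405 -0.05250261  0.018     ] [ 0.60746008 -0.14182148  0.018     ]
[ 0.55846673 -0.00889511  0.018     ] [ 0.65328905 -0.00667068  0.018     ]
```

Call:
carry_out(
  increments=[
    {"linear": [0.001, 0.04, 0], "yaw": 0},
    {"linear": [0.001, 0.065, 0], "yaw": 0},
    {"linear": [0.001, 0.07, 0], "yaw": 0},
    {"linear": [0.001, 0.07, 0], "yaw": 0},
  ],
)

```text
t: 15.4
tool_pos: [0.6042, -0.1426, 0.0662]
orientation: [-1.208, 1.188, -1.197]
force: [0.1, -0.9, -0.9]
opening: 0.0463
```

Call:
carry_out(
  increments=[
    {"linear": [0, 0.01, 0.001], "yaw": 0},
    {"linear": [0, 0.019, 0.001], "yaw": 0},
    {"linear": [0, 0.019, 0.001], "yaw": 0},
    {"linear": [0, 0.019, 0.001], "yaw": 0},
  ],
)

```text
t: 15.9
tool_pos: [0.6054, -0.1425, 0.0473]
orientation: [-1.208, 1.188, -1.197]
force: [0.4, -0.7, -0.4]
opening: 0.0468
```

Call:
carry_out(
  increments=[
    {"linear": [0, 0, 0], "yaw": 0},
    {"linear": [0, 0, 0], "yaw": 0},
    {"linear": [0, 0, 0], "yaw": 0},
    {"linear": [0, 0, 0], "yaw": 0},
    {"linear": [0, 0, 0], "yaw": 0},
  ],
  gripper=0.95,
)

```text
t: 16.52
tool_pos: [0.6054, -0.1425, 0.0473]
orientation: [-1.208, 1.188, -1.197]
force: [-0.4, -0.0, 0.1]
opening: 0.0875
```

Call:
carry_out(
  increments=[
    {"linear": [0, -0.03, 0], "yaw": 0},
    {"linear": [0, -0.07, 0], "yaw": 0},
    {"linear": [0, -0.11, 0], "yaw": 0},
    {"linear": [0, -0.12, 0], "yaw": 0},
    {"linear": [0, -0.12, 0], "yaw": 0},
  ],
)

```text
t: 17.15
tool_pos: [0.6044, -0.143, 0.1675]
orientation: [-1.208, 1.187, -1.198]
force: [0.1, 0.0, -1.4]
opening: 0.0881
```

```bash
python3 - <<'E'
from h import *
p=robot.camera_params("wrist"); im=robot.read_camera("wrist"); cv2.imwrite("pics/w10.png",im); np.savez("w10.npz",**p)
plan([.412,.2035,.165],.015)
E
```

```text
pos [ 0.6036 -0.1428  0.1661] jaw 0.02 lin [-0.35    0.0007 -0.1847] yaw 0.005 t 17.2 tilt [ 0.009  0.004 -1.   ]
```

View pics/w10.png

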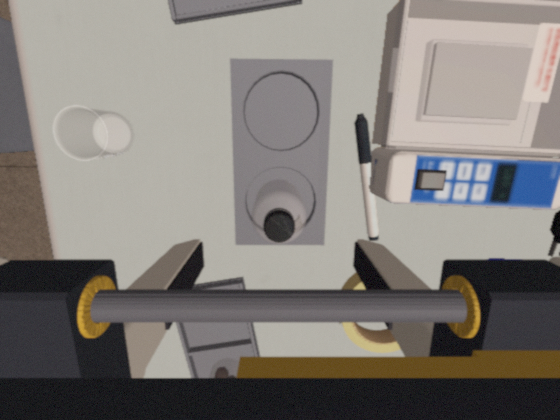

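Bottle_b stands in the lower well, with its cap at (279,226). Next is bottle_a.

Call:
carry_out(
  increments=[
    {"linear": [-0.35, 0.001, -0.185], "yaw": 0},
    {"linear": [-0.35, 0.001, -0.185], "yaw": 0},
    {"linear": [-0.35, 0.001, -0.185], "yaw": 0},
    {"linear": [-0.35, 0.001, -0.185], "yaw": 0},
    {"linear": [-0.35, 0.001, -0.185], "yaw": 0},
  ],
  gripper=1,
)

```text
t: 17.82
tool_pos: [0.4499, 0.1315, 0.1628]
orientation: [-1.211, 1.192, -1.195]
force: [1.4, 0.8, 0.4]
opening: 0.0928
```

```bash
python3 - <<'E'
from h import *
plan([.412,.2035,.165],.015)
E
```

```text
pos [0.4499 0.1315 0.1628] jaw 0.02 lin [-0.0727 -0.0021 -0.0364] yaw 0.005 t 17.82 tilt [ 0.006  0.004 -1.   ]
```

Call:
carry_out(
  increments=[
    {"linear": [-0.05, -0.002, -0.025], "yaw": 0.005},
    {"linear": [-0.073, -0.002, -0.036], "yaw": 0.005},
    {"linear": [-0.073, -0.002, -0.036], "yaw": 0.005},
    {"linear": [-0.073, -0.002, -0.036], "yaw": 0.005},
  ],
)

```text
t: 18.32
tool_pos: [0.4121, 0.203, 0.1636]
orientation: [-1.211, 1.196, -1.199]
force: [-0.8, -0.7, 0.0]
opening: 0.0926
```

```bash
python3 - <<'E'
from h import *
p=robot.camera_params("wrist"); im=robot.read_camera("wrist"); cv2.imwrite("pics/w11.png",im); np.savez("w11.npz",**p)
g=im.max(2); m=(g<60).astype(np.uint8); m[:150]=0;m[255:]=0;m[:,:230]=0;m[:,330:]=0
n,l,s,c=cv2.connectedComponentsWithStats(m); i=1+np.argmax(s[1:,4]); print(s[i],c[i]); X=ray(p,*c[i],.098); print(X); plan([X[0],X[1],.04],.015)
E
```

```text
[261 206  29  30 480] [276.85208333 218.88541667]
[0.41075541 0.20775783 0.098     ]
pos [0.4125 0.2027 0.1639] jaw 0.014 lin [-0.0047  0.1239 -0.0022] yaw -0.001 t 18.38 tilt [ 0.005  0.003 -1.   ]
```

View pics/w11.png

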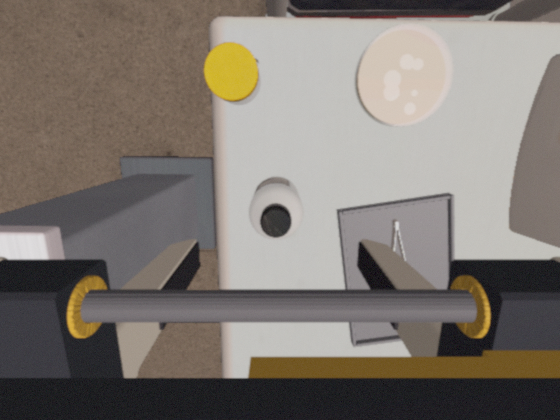

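The bottle_a cap is at (276,220) and the outer jar's cap is at (231,71). Descending.

Call:
carry_out(
  increments=[
    {"linear": [-0.004, 0.04, -0.002], "yaw": 0},
    {"linear": [-0.004, 0.08, -0.002], "yaw": 0},
    {"linear": [-0.004, 0.113, -0.002], "yaw": 0},
    {"linear": [-0.004, 0.124, -0.002], "yaw": 0},
    {"linear": [-0.004, 0.124, -0.002], "yaw": 0},
  ],
)

```text
t: 19.0
tool_pos: [0.4109, 0.2063, 0.0396]
orientation: [-1.211, 1.198, -1.2]
force: [-0.1, -0.6, 0.9]
opening: 0.0931
```

Call:
carry_out(
  increments=[
    {"linear": [0, 0, 0], "yaw": 0},
    {"linear": [0, 0, 0], "yaw": 0},
    {"linear": [0, 0, 0], "yaw": 0},
    {"linear": [0, 0, 0], "yaw": 0},
    {"linear": [0, 0, 0], "yaw": 0},
  ],
  gripper=0,
  newtons=25,
)

```text
t: 19.62
tool_pos: [0.4109, 0.2064, 0.0398]
orientation: [-1.211, 1.198, -1.2]
force: [0.2, -0.0, -1.1]
opening: 0.0475
```

Call:
carry_out(
  increments=[
    {"linear": [0, -0.01, 0], "yaw": 0},
    {"linear": [0, -0.04, 0], "yaw": 0},
    {"linear": [0, -0.08, 0], "yaw": 0},
    {"linear": [0, -0.1, 0], "yaw": 0},
    {"linear": [0, -0.1, 0], "yaw": 0},
  ],
)

```text
t: 20.25
tool_pos: [0.412, 0.2067, 0.142]
orientation: [-1.207, 1.196, -1.201]
force: [0.6, -0.1, -1.4]
opening: 0.0466
```

```bash
python3 - <<'E'
from h import *
plan([.6045,-.053,.135],.015)
E
```

```text
pos [0.412  0.2067 0.142 ] jaw 0.013 lin [0.2621 0.0076 0.1891] yaw -0.002 t 20.25 tilt [ 0.008  0.004 -1.   ]
```

Call:
carry_out(
  increments=[
    {"linear": [0.035, 0.002, 0.025], "yaw": 0},
    {"linear": [0.082, 0.003, 0.059], "yaw": 0},
    {"linear": [0.13, 0.004, 0.094], "yaw": 0},
    {"linear": [0.178, 0.005, 0.128], "yaw": 0},
    {"linear": [0.215, 0.006, 0.155], "yaw": 0},
  ],
)

```text
t: 20.88
tool_pos: [0.5699, -0.0084, 0.1347]
orientation: [-1.208, 1.198, -1.2]
force: [-0.7, 0.4, -2.0]
opening: 0.0464
```

```bash
python3 - <<'E'
from h import *
plan([.6045,-.053,.12],.015)
E
```

```text
pos [ 0.5699 -0.0084  0.1347] jaw 0.012 lin [0.0451 0.0147 0.034 ] yaw -0.003 t 20.88 tilt [ 0.005  0.004 -1.   ]
```

Call:
carry_out(
  increments=[
    {"linear": [0.025, 0.008, 0.018], "yaw": 0},
    {"linear": [0.045, 0.014, 0.034], "yaw": 0},
    {"linear": [0.045, 0.014, 0.034], "yaw": 0},
    {"linear": [0.045, 0.014, 0.034], "yaw": 0},
  ],
)

```text
t: 21.38
tool_pos: [0.6035, -0.0524, 0.1195]
orientation: [-1.209, 1.2, -1.199]
force: [-0.4, -0.5, -1.0]
opening: 0.046
```

```bash
python3 - <<'E'
from h import *
p=robot.camera_params("wrist"); im=robot.read_camera("wrist"); cv2.imwrite("pics/w12.png",im); np.savez("w12.npz",**p)
plan([.6045,-.053,.047],.015)
E
```

```text
pos [ 0.6037 -0.0522  0.12  ] jaw 0.012 lin [0.0011 0.073  0.0005] yaw -0.003 t 21.43 tilt [ 0.004  0.004 -1.   ]
```

View pics/w12.png

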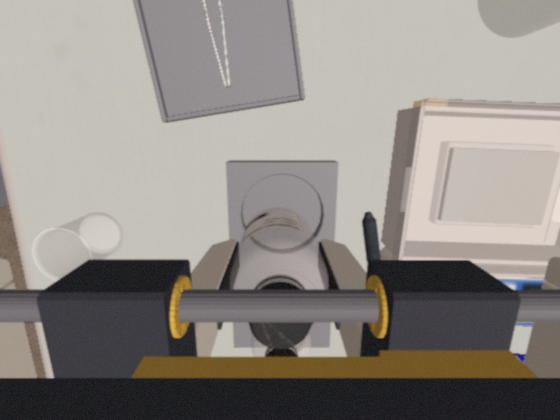

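The stand's edges at u 228 and 337 are centred on the gripper at u≈281, and the well rim is at about (282,213). Lowering.

Call:
carry_out(
  increments=[
    {"linear": [0.001, 0.03, 0.001], "yaw": 0},
    {"linear": [0.001, 0.055, 0.001], "yaw": 0},
    {"linear": [0.001, 0.073, 0.001], "yaw": 0},
    {"linear": [0.001, 0.073, 0.001], "yaw": 0},
    {"linear": [0.001, 0.073, 0.001], "yaw": 0},
  ],
)

```text
t: 22.05
tool_pos: [0.6053, -0.0526, 0.0477]
orientation: [-1.209, 1.198, -1.199]
force: [0.2, 0.0, -0.6]
opening: 0.046
```

Call:
carry_out(
  increments=[
    {"linear": [0, 0, 0], "yaw": 0},
    {"linear": [0, 0, 0], "yaw": 0},
    {"linear": [0, 0, 0], "yaw": 0},
    {"linear": [0, 0, 0], "yaw": 0},
    {"linear": [0, 0, 0], "yaw": 0},
  ],
  gripper=0.95,
)

```text
t: 22.68
tool_pos: [0.6053, -0.0526, 0.0476]
orientation: [-1.209, 1.198, -1.199]
force: [1.2, 0.8, -0.3]
opening: 0.0872
```

Call:
carry_out(
  increments=[
    {"linear": [0, -0.03, 0], "yaw": 0},
    {"linear": [0, -0.07, 0], "yaw": 0},
    {"linear": [0, -0.11, 0], "yaw": 0},
    {"linear": [0, -0.12, 0], "yaw": 0},
    {"linear": [0, -0.12, 0], "yaw": 0},
  ],
)

```text
t: 23.3
tool_pos: [0.605, -0.0532, 0.1678]
orientation: [-1.208, 1.198, -1.2]
force: [0.1, 0.6, -0.8]
opening: 0.0885
```

```bash
python3 - <<'E'
from h import *
p=robot.camera_params("wrist"); im=robot.read_camera("wrist"); cv2.imwrite("pics/w13.png",im); np.savez("w13.npz",**p)
b=dict(np.load("w11.npz")); print('jar2',ray(b,231,71,.05))
plan([.372,.321,.16],.185)
E
```

```text
jar2 [0.37099879 0.32186784 0.05      ]
pos [ 0.6042 -0.0531  0.1664] jaw 0.013 lin [-0.3769  0.0072 -0.2275] yaw -0.172 t 23.35 tilt [ 0.003  0.004 -1.   ]
```

View pics/w13.png

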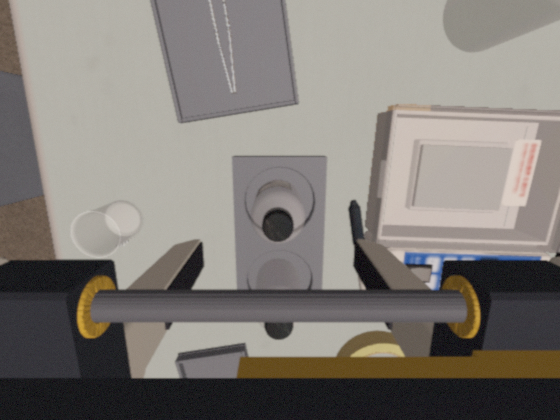

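Bottle_a is in the upper well, with its cap at (278,225). Now the last jar.

Call:
carry_out(
  increments=[
    {"linear": [-0.377, 0.007, -0.228], "yaw": -0.17},
    {"linear": [-0.377, 0.007, -0.228], "yaw": -0.17},
    {"linear": [-0.377, 0.007, -0.228], "yaw": -0.17},
    {"linear": [-0.377, 0.007, -0.228], "yaw": -0.17},
    {"linear": [-0.377, 0.007, -0.228], "yaw": -0.17},
  ],
  gripper=1,
)

```text
t: 23.98
tool_pos: [0.437, 0.213, 0.16]
orientation: [-1.287, 1.075, -1.072]
force: [0.5, 0.1, -0.3]
opening: 0.0928
```

```bash
python3 - <<'E'
from h import *
plan([.371,.321,.13],.185)
E
```

```text
pos [0.437 0.213 0.16 ] jaw 0.182 lin [-0.118   0.0303 -0.0453] yaw -0.003 t 23.98 tilt [ 0.     0.003 -1.   ]
```

Call:
carry_out(
  increments=[
    {"linear": [-0.055, 0.01, -0.021], "yaw": 0},
    {"linear": [-0.1, 0.02, -0.04], "yaw": 0},
    {"linear": [-0.118, 0.03, -0.045], "yaw": 0},
    {"linear": [-0.118, 0.03, -0.045], "yaw": 0},
    {"linear": [-0.118, 0.03, -0.045], "yaw": 0},
  ],
)

```text
t: 24.6
tool_pos: [0.3711, 0.3201, 0.1294]
orientation: [-1.289, 1.076, -1.072]
force: [1.1, -0.9, 0.7]
opening: 0.0932
```

```bash
python3 - <<'E'
from h import *
p=robot.camera_params("wrist"); im=robot.read_camera("wrist"); cv2.imwrite("pics/w14.png",im); np.savez("w14.npz",**p); hsv=cv2.cvtColor(im,cv2.COLOR_BGR2HSV)
m=((hsv[...,0]>18)&(hsv[...,0]<32)&(hsv[...,1]>200)&(hsv[...,2]>110)); m[270:]=0
c,r=cv2.minEnclosingCircle(np.argwhere(m)[:,::-1].astype(np.float32)); X=ray(p,*c,.05);print(c,r,X)
plan([X[0],X[1],.0265],.185)
E
```

```text
(278.17431640625, 217.44036865234375) 25.66277503967285 [0.37028594 0.32213931 0.05      ]
pos [0.3716 0.3201 0.1299] jaw 0.181 lin [-0.002   0.1034 -0.001 ] yaw -0.004 t 24.65 tilt [-0.     0.002 -1.   ]
```

View pics/w14.png

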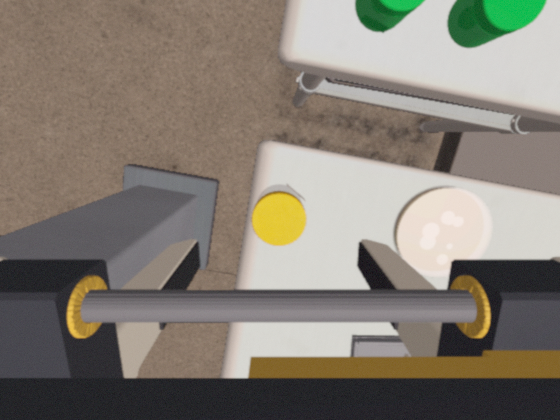

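```bash
python3 - <<'E'
from h import *
b=dict(np.load("w14.npz"))
for u,v in [(395,232),(403,255),(420,275),(397,215)]: print(ray(b,u,v,.012)-[.370,.322,0])
E
```

```text
[ 0.11557836 -0.00431888  0.012     ]
[ 0.12983906 -0.02586526  0.012     ]
[ 0.15260147 -0.04350516  0.012     ]
[0.11278794 0.01242507 0.012     ]
```

The last jar's cap is at (278,217), and the petri dish edge is 113 mm away, so it's clear. Descending.

Call:
carry_out(
  increments=[
    {"linear": [-0.002, 0.035, -0.001], "yaw": 0},
    {"linear": [-0.002, 0.07, -0.001], "yaw": 0},
    {"linear": [-0.002, 0.095, -0.001], "yaw": 0},
    {"linear": [-0.002, 0.103, -0.001], "yaw": 0},
    {"linear": [-0.002, 0.103, -0.001], "yaw": 0},
  ],
)

```text
t: 25.28
tool_pos: [0.3707, 0.3216, 0.0271]
orientation: [-1.288, 1.077, -1.074]
force: [0.8, -1.1, 0.8]
opening: 0.0933
```

Call:
carry_out(
  increments=[
    {"linear": [0, 0, 0], "yaw": 0},
    {"linear": [0, 0, 0], "yaw": 0},
    {"linear": [0, 0, 0], "yaw": 0},
    {"linear": [0, 0, 0], "yaw": 0},
    {"linear": [0, 0, 0], "yaw": 0},
  ],
  gripper=0,
  newtons=25,
)

```text
t: 25.9
tool_pos: [0.3707, 0.3217, 0.0271]
orientation: [-1.288, 1.077, -1.074]
force: [-0.4, 0.4, 0.3]
opening: 0.0475
```

Call:
carry_out(
  increments=[
    {"linear": [0, -0.01, 0], "yaw": 0},
    {"linear": [0, -0.05, 0], "yaw": 0},
    {"linear": [0, -0.1, 0], "yaw": 0},
    {"linear": [0, -0.145, 0], "yaw": 0},
    {"linear": [0, -0.145, 0], "yaw": 0},
  ],
)

```text
t: 26.52
tool_pos: [0.3731, 0.3231, 0.1774]
orientation: [-1.279, 1.073, -1.074]
force: [1.0, -0.1, -1.8]
opening: 0.0431
```

```bash
python3 - <<'E'
from h import *
plan([.50,0.0,.17],.185); plan([.5319,-.286,.17],.185); print(robot.read_state()["opening"])
E
```

```text
pos [0.3731 0.3231 0.1774] jaw 0.18 lin [0.3406 0.0059 0.0668] yaw -0.005 t 26.52 tilt [ 0.007  0.007 -1.   ]
pos [0.3731 0.3231 0.1774] jaw 0.18 lin [0.6277 0.004  0.0469] yaw -0.005 t 26.52 tilt [ 0.007  0.007 -1.   ]
0.04310736933271858
```

Call:
carry_out(
  increments=[
    {"linear": [0.04, 0.0, 0.003], "yaw": 0},
    {"linear": [0.095, 0.0, 0.007], "yaw": 0},
    {"linear": [0.15, 0.001, 0.011], "yaw": 0},
    {"linear": [0.205, 0.002, 0.015], "yaw": 0},
    {"linear": [0.26, 0.002, 0.019], "yaw": 0},
  ],
)

```text
t: 27.15
tool_pos: [0.4377, 0.069, 0.1728]
orientation: [-1.28, 1.074, -1.073]
force: [0.4, 0.9, -1.7]
opening: 0.0434
```

```bash
python3 - <<'E'
from h import *
plan([.5319,-.286,.16],.185)
E
```

```text
pos [0.4377 0.069  0.1728] jaw 0.181 lin [0.3662 0.0107 0.0288] yaw -0.004 t 27.15 tilt [ 0.005  0.007 -1.   ]
```

Call:
carry_out(
  increments=[
    {"linear": [0.06, 0.001, 0.005], "yaw": 0},
    {"linear": [0.115, 0.003, 0.009], "yaw": 0},
    {"linear": [0.17, 0.005, 0.013], "yaw": 0},
    {"linear": [0.225, 0.007, 0.018], "yaw": 0},
    {"linear": [0.28, 0.009, 0.022], "yaw": 0},
  ],
)

```text
t: 27.78
tool_pos: [0.5092, -0.2039, 0.1607]
orientation: [-1.28, 1.076, -1.072]
force: [0.1, 1.0, -1.0]
opening: 0.0434
```

```bash
python3 - <<'E'
from h import *
plan([.5319,-.286,.12],.185)
E
```

```text
pos [ 0.5092 -0.2039  0.1607] jaw 0.18 lin [0.0852 0.0401 0.0075] yaw -0.005 t 27.77 tilt [ 0.003  0.008 -1.   ]
```

Call:
carry_out(
  increments=[
    {"linear": [0.045, 0.01, 0.004], "yaw": 0},
    {"linear": [0.075, 0.025, 0.007], "yaw": 0},
    {"linear": [0.085, 0.04, 0.008], "yaw": 0},
    {"linear": [0.085, 0.04, 0.008], "yaw": 0},
    {"linear": [0.085, 0.04, 0.008], "yaw": 0},
  ],
)

```text
t: 28.4
tool_pos: [0.5323, -0.2845, 0.1201]
orientation: [-1.281, 1.076, -1.07]
force: [-0.4, -1.0, -0.1]
opening: 0.0433
```

```bash
python3 - <<'E'
from h import *
p=robot.camera_params("wrist"); im=robot.read_camera("wrist"); cv2.imwrite("pics/w15.png",im); np.savez("w15.npz",**p)
plan([.5319,-.286,.0325],.185)
E
```

```text
pos [ 0.5327 -0.2846  0.1207] jaw 0.182 lin [ 0.0018  0.0881 -0.0015] yaw -0.003 t 28.45 tilt [ 0.004  0.008 -1.   ]
```

View pics/w15.png

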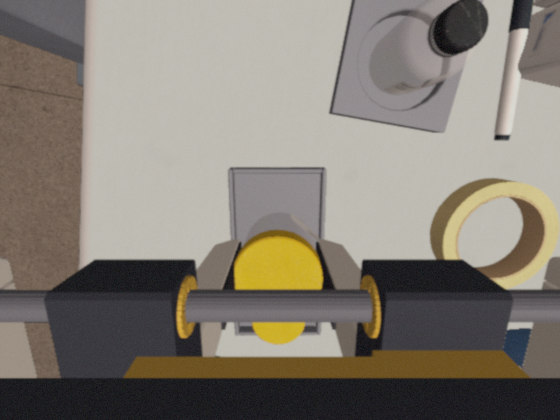

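The bay is centred under the jar: its edges are at u 229 and 326, and the cap is at u≈279. Lowering slowly.

Call:
carry_out(
  increments=[
    {"linear": [0.001, 0.035, -0.001], "yaw": 0},
    {"linear": [0.001, 0.06, -0.001], "yaw": 0},
    {"linear": [0.001, 0.075, -0.001], "yaw": 0},
    {"linear": [0.001, 0.08, -0.001], "yaw": 0},
    {"linear": [0.001, 0.08, -0.001], "yaw": 0},
  ],
)

```text
t: 29.08
tool_pos: [0.5327, -0.2852, 0.0414]
orientation: [-1.281, 1.074, -1.071]
force: [-0.5, 0.4, -1.1]
opening: 0.0433
```

Call:
carry_out(
  increments=[
    {"linear": [0, 0.004, 0], "yaw": 0},
    {"linear": [0, 0.008, 0], "yaw": 0},
    {"linear": [0, 0.008, 0], "yaw": 0},
    {"linear": [0, 0.008, 0], "yaw": 0},
  ],
)

```text
t: 29.58
tool_pos: [0.5326, -0.2852, 0.0334]
orientation: [-1.281, 1.074, -1.072]
force: [0.1, -0.5, -1.8]
opening: 0.0437
```

Call:
carry_out(
  increments=[
    {"linear": [0, 0.002, 0], "yaw": 0},
    {"linear": [0, 0.002, 0], "yaw": 0},
    {"linear": [0, 0.002, 0], "yaw": 0},
  ],
)

```text
t: 29.95
tool_pos: [0.5331, -0.2856, 0.0329]
orientation: [-1.281, 1.073, -1.072]
force: [-3.6, 1.8, 8.8]
opening: 0.0431
```

Call:
carry_out(
  increments=[
    {"linear": [0, 0, 0], "yaw": 0},
    {"linear": [0, 0, 0], "yaw": 0},
    {"linear": [0, 0, 0], "yaw": 0},
    {"linear": [0, 0, 0], "yaw": 0},
    {"linear": [0, 0, 0], "yaw": 0},
  ],
  gripper=0.8,
)

```text
t: 30.58
tool_pos: [0.533, -0.2855, 0.0327]
orientation: [-1.281, 1.073, -1.072]
force: [1.3, 0.2, -0.0]
opening: 0.0742
```

Call:
carry_out(
  increments=[
    {"linear": [0, -0.03, 0], "yaw": 0},
    {"linear": [0, -0.08, 0], "yaw": 0},
    {"linear": [0, -0.12, 0], "yaw": 0},
    {"linear": [0, -0.16, 0], "yaw": 0},
    {"linear": [-0.06, -0.16, 0], "yaw": 0},
  ],
)

```text
t: 31.2
tool_pos: [0.5237, -0.2309, 0.198]
orientation: [-1.278, 1.069, -1.082]
force: [0.3, 0.6, -0.5]
opening: 0.0743
```

Call:
carry_out(
  increments=[
    {"linear": [0, 0, 0], "yaw": 0},
    {"linear": [0, 0, 0], "yaw": 0},
  ],
)

```text
t: 31.45
tool_pos: [0.5241, -0.2312, 0.1985]
orientation: [-1.278, 1.067, -1.083]
force: [0.8, 0.5, 0.2]
opening: 0.0747
```

```bash
python3 - <<'E'
from h import *
p=robot.camera_params("wrist"); im=robot.read_camera("wrist"); cv2.imwrite("pics/w16.png",im); np.savez("w16.npz",**p)
cv2.imwrite("pics/top2.png",robot.read_camera("top")); cv2.imwrite("pics/scene2.png",robot.read_camera("scene"))
c=cv2.imread("pics/scene2.png")[150:260,210:430]; cv2.imwrite("pics/scc2.png",cv2.resize(c,None,fx=3.6,fy=3.6,interpolation=cv2.INTER_CUBIC))
plan([.5319,-.286,.0325],.185)
E
```

```text
pos [ 0.5238 -0.2317  0.1978] jaw 0.177 lin [ 0.0549  0.1653 -0.0036] yaw -0.008 t 31.6 tilt [ 0.012  0.002 -1.   ]
```

View pics/w16.png

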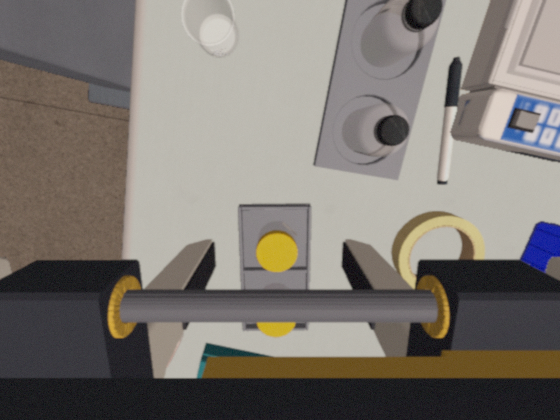

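View pics/scc2.png

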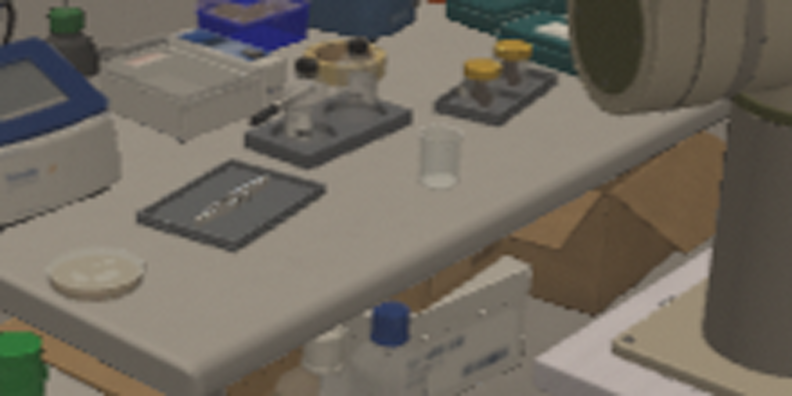

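View pics/top2.png

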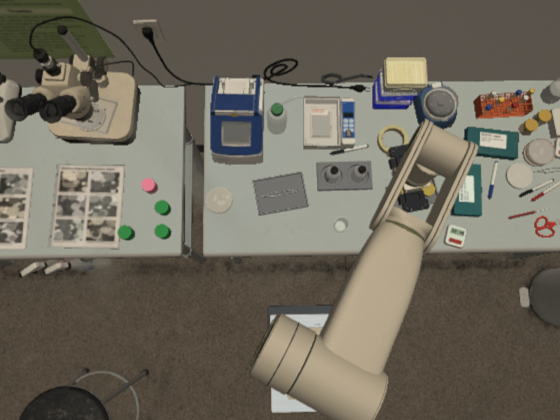

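All five objects look placed: jar caps at (277,252) and (277,323), bottle caps at (393,131) and (423,12), and the beaker base at (218,35), where it started. Now a numeric check.

```bash
python3 - <<'E'
from h import *
def loc(c,ang,X):
    l=np.array([np.cos(ang),np.sin(ang)]); d=np.array(X[:2])-c; return np.array([d@[-l[1],l[0]],d@l]).round(4)
p=robot.camera_params("top"); im=cv2.imread("pics/top2.png"); b=dict(np.load("w16.npz")); w7=dict(np.load("w7.npz")); w3=dict(np.load("w3.npz")) if 0 else None
print('jar near',loc([.539,-.3257],-1.386,ray(b,277,252,.055)),'jar far',loc([.539,-.3257],-1.386,ray(w7,279.5,212,.055)))
g=im.max(2)
for z in [(325,345),(350,370)]:
    m=(g<60).astype(np.uint8); k=np.zeros_like(m); k[163:183,z[0]:z[1]]=m[163:183,z[0]:z[1]]
    n,l,s,c=cv2.connectedComponentsWithStats(k); i=1+np.argmax(s[1:,4]); print('bottle',c[i],loc([.6042,-.098],-1.557,ray(p,*c[i],.104)))
k=np.zeros_like(im[...,0]); sub=im[178:212,258:304].max(2); print(np.median(sub))
ys,xs=np.nonzero(sub>140); print(xs.min()+258,xs.max()+258); 
q=np.c_[xs+258,ys+178]; q=q[(q[:,1]>187)&(q[:,1]<201)]; e=[q[q[:,0].argmin()],q[q[:,0].argmax()]]; E=[ray(p,*x,.01) for x in e]; print(e,'forceps',loc([.5483,.118],-1.401,(E[0]+E[1])/2),E[1]-E[0])
t0=cv2.imread("pics/top0.png"); print('beaker diff',np.abs(t0[210:240,325:356].astype(int)-im[210:240,325:356]).mean())
E
```

```text
jar near [ 0.0027 -0.0408] jar far [0.0014 0.0419]
bottle [333.95348837 169.8372093 ] [-0.0016 -0.0441]
bottle [361.70731707 169.07317073] [-0.0017  0.045 ]
113.0
258 303Traceback (most recent call last):
  File "<stdin>", line 12, in <module>
ValueError: attempt to get argmin of an empty sequence
```

```bash
python3 - <<'E'
from h import *
p=robot.camera_params("top"); im=cv2.imread("pics/top2.png"); t1=cv2.imread("pics/top0.png")
d=np.abs(im.astype(int)-t1).max(2); k=np.zeros_like(d); k[180:208,257:304]=d[180:208,257:304]
ys,xs=np.nonzero(k>25); i,j=xs.argmin(),xs.argmax()
E=[ray(p,xs[a],ys[a],.01)[:2] for a in(i,j)]; c=(E[0]+E[1])/2; v=E[1]-E[0]; l=np.array([np.cos(-1.401),np.sin(-1.401)])
print((xs[i],ys[i]),(xs[j],ys[j]),'len',np.linalg.norm(v),'x,y',(c-[.5483,.118])@[-l[1],l[0]],(c-[.5483,.118])@l,'ang',np.arctan2(v[1],v[0])+1.401)
t0=cv2.imread("pics/top0.png"); print('beaker diff',np.abs(t0[210:240,325:356].astype(int)-im[210:240,325:356]).mean())
robot.close_job()
E
```

```text
(np.int64(272), np.int64(195)) (np.int64(272), np.int64(195)) len 0.0 x,y -0.000827922368114728 -0.028098980450550853 ang 1.401
beaker diff 0.7971326164874551
the job is handed in; nothing more can be done
```

The job went in with that script, but its forceps check hit only a single pixel, so it says nothing. I'll redo it from the saved pictures.

```bash
python3 - <<'E'
from h import *
p=robot.camera_params("top"); im=cv2.imread("pics/top2.png"); t1=cv2.imread("pics/top0.png")
d=np.abs(im.astype(int)-t1).max(2); k=np.zeros_like(d); k[180:208,257:304]=d[180:208,257:304]
for th in (10,14):
    ys,xs=np.nonzero(k>th); i,j=xs.argmin(),xs.argmax()
    E=[ray(p,xs[a],ys[a],.01)[:2] for a in(i,j)]; c=(E[0]+E[1])/2; v=E[1]-E[0]; l=np.array([np.cos(-1.401),np.sin(-1.401)])
    print((xs[i],ys[i]),(xs[j],ys[j]),'len',np.linalg.norm(v),(c-[.5483,.118])@[-l[1],l[0]],(c-[.5483,.118])@l,np.arctan2(v[1],v[0])+1.401)
E
```

```text
the job is handed in; nothing more can be done
```

```bash
python3 - <<'E'
import cv2,numpy as np
p=dict(f=210/np.tan(np.radians(46.01224986611061)/2),cx=277.72,cy=208.08);R=np.array([[-0.01726824,-0.99980699,0.00936952],[-0.98294335,0.01525946,-0.18327446],[0.18309612,-0.01237454,-0.98301713]]);t=np.array([0.13556155,0.48912318,1.57494738])
def ray(u,v,z):
    C=-R.T@t;d=R.T@np.array([(u-p['cx'])/p['f'],(v-p['cy'])/p['f'],1]);return (C+d*(z-C[2])/d[2])[:2]
im=cv2.imread("pics/top2.png"); t1=cv2.imread("pics/top0.png")
d=np.abs(im.astype(int)-t1).max(2); k=np.zeros_like(d); k[180:208,257:304]=d[180:208,257:304]
for th in (8,10,14):
    ys,xs=np.nonzero(k>th); i,j=xs.argmin(),xs.argmax()
    E=[ray(xs[a],ys[a],.01) for a in(i,j)]; c=(E[0]+E[1])/2; v=E[1]-E[0]; l=np.array([np.cos(-1.401),np.sin(-1.401)])
    print((xs[i],ys[i]),(xs[j],ys[j]),'len',np.linalg.norm(v),(c-[.5483,.118])@[-l[1],l[0]],(c-[.5483,.118])@l,np.arctan2(v[1],v[0])+1.401)
E
```

```text
(np.int64(261), np.int64(195)) (np.int64(299), np.int64(191)) len 0.1286558719563994 0.0009786271008871365 -0.00028894170187943795 -0.0777891798455086
(np.int64(261), np.int64(196)) (np.int64(298), np.int64(190)) len 0.12626622160053325 0.0012918435223361303 -0.0019206225043500332 -0.02070552635156586
(np.int64(263), np.int64(195)) (np.int64(298), np.int64(190)) len 0.11911047781709821 0.0023628488465086118 0.001691216234567225 -0.03994188749775951
```

Both jars are in the jar tray, both bottles are in the stand and the forceps lie in the tool tray. I handed the job in at about 32 s of the 96 s allowed, and the hand-in gives no verdict. All measured positions were within the limits:

| Thing | Last measurement | Limit |
|---|---|---|
| Jars | within 3 mm of their bay centres | 18 mm |
| Bottles | within 2 mm of their well centres | 15 mm |
| Forceps | within about 3 mm of the tray centre, turned at most 0.08 rad from its length | 55 mm across, 22 mm along; 0.5 rad |
| Beaker | top view unchanged from the start | 30 mm |

- **Forceps check:** my first attempt failed because it hit the wrong pixels, and the second failed because its threshold caught only one pixel. The second was in the same script that handed in the job, so the job went in before that number was confirmed. The table figure comes from pictures saved before hand-in, and an earlier wrist view also showed the forceps flat in the tray.
- **Jar touchdowns:** both jars met the bay floor a little higher than I predicted, with light contact forces of 4 N and 9 N. I took this as normal contact and let go there.
- **Upright check:** the jars and bottles look upright in the final pictures, but I did not measure their tilt.

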